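# Fetch a matching foot from the flap dispenser

## Robot

A 6-joint arm with a two-finger parallel gripper is mounted at the origin on the work surface. World frame = base frame: x ahead of the robot, y to its left, z up, the work surface at z = 0. Lengths are in m, angles in degrees, forces in N, time in s.
With the tool pointing down it reaches from about 0.325 to 1 m from the base axis. Payload 5.1 kg.
Tool frame: the origin (TCP) lies between the finger pads; the fingertips stand 19 mm ahead of it and the grasp point (between the pads) is the TCP; z points along the fingers, y is the line along which they close (so a half turn about z gives the same grasp; the last joint's range is limited). The gripper opens to 85 mm and grips with 20 to 120 N. Pads are 22 mm wide; open, the fingers measure 114 mm over their backs; the gripper's body (76 mm by 85 mm) begins 54 mm behind the grasp point. The pads swing forward as they close: fully open they stand 13 mm farther back than shut.
Start: joints at [-74.576, 7.093, 94.555, -0, 78.352, -4.733], TCP at [0.224, -0.61, 0.25] pointing down, gripper open.
Joint ranges: [-149.61, 149.61], [-58.7, 133.49], [1.44, 155.28], [-77.14, 257.14], [18.33, 153.61], [-166.67, 166.67]. Speed limits (degrees/s): [147.25, 147.25, 180, 180, 180, 180].

## Interface

Orientations are given as a 3x3 rotation matrix whose columns are the frame's x, y, z axes.
In Python, from cell import * gives the robot as it stands.
- The arm moves only by the tool carry_out, never from a script. Its argument "steps" is a list of rows, each an object of numbers: "tx", "ty", "tz": the shift along the world's x, y, z each as a share of 300 mm, from -1 to 1; "rx", "ry", "rz": the turn, a rotation vector about the world's x, y, z each as a share of pi rad, from -1 to 1; "jaw": the opening, from -1 (shut) to 1 (fully open). A call has 1 to 10 rows; each row is the pose to reach, as a shift and turn from the pose commanded when the call began, turning the shorter way round; what a row does not reach only later rows make up. A row lasts 1/8 s, in which the tool goes at most 62.5 mm and 10.7 degrees, less where a joint would pass 70% of its speed; a pose out of reach is approached as far as the arm can. A call with a number of a shift or a turn outside -1 to 1 is refused whole. A call with a gripper value outside its range is refused whole. The fingers move at their own pace and stop on an object; "force" is the grip in N (left out, the last holds). Time passes only in rows, so rows that repeat a pose let the fingers close. It gives the time, the measured TCP pose, the force, the opening and the grip force at its end, in the units of the state.
- get_state(): the state, without advancing time (a new reading comes with each control period).
- read_camera(name): name is "side" or "top" or "wrist"; returns the picture (384x512x3 uint8, red, green, blue); there is no depth.
- camera_params(name): a dict with "mtx" (3x3 intrinsics, pixels), "k1" (the pictures are not rectified: a ray, as slopes to the right and down, at radius r is drawn at 1 + k1 r^2 times it, then the intrinsics apply), "view" (4x4, takes a point from world to camera coordinates); the wrist camera has in their place "hand_eye" (4x4, takes a point from camera to tool coordinates, whose origin is the TCP and whose axes are the flange's). Camera axes: x right, y down, z forward; pixel columns grow to the right and rows downward; lengths in m; the calibration is good to about 2 mm. A picture is of the moment at which its call begins: read the wrist's pose just before it. camera_params takes no time and is no camera call.
- close_job(): hands the job in; it is judged then, once.
The state is a dict: "clock": time; "q": joint angles; "joint_vel": joint speeds; "tau": joint torques, N m; "eef_pos": TCP position; "tool_rot": TCP orientation; "contact_force": force on the tool from outside, world axes, zero at the start; "moment": the same for the moment, N m; "opening": finger opening in m; "grasp_force": force on a finger pad.
Only numpy, scipy, OpenCV 4.12 (cv2) and the standard library are available. Lean on these libraries where they do the work, as an engineer would, in place of code of your own. Each camera call takes 0.05 s, during which the arm holds its last target. There are 200 camera calls.

## Task

A serving board lies upside down on the bench with three round feet glued on. Reach past the spring flap of the dispenser bay that holds the round foot, take that foot out while your fingers keep the flap pressed open, and stand it upright on the circle pencilled on the board's empty corner, setting it down rather than dropping it. Leave the square foot in its bay with both flaps shut again, and do not knock over the glue bottle.

Things in the scene. Friction and masses are not known exactly. Their poses are not given: they have to be found in the camera images.
- round_foot_center (a point): Centre (half-way up) of the loose round foot: plain pale wood, upright cylinder, 30 mm diameter, 60 mm tall, top edge chamfered, about 30 g. It stands in one of the two bays of the dispenser (either one); its z axis points up.
- square_foot_center (a point): Centre (half-way up) of the loose square foot: same pale wood, 30 x 30 x 60 mm, standing in the other bay. It stays there.
- dispenser: Plywood box, 152 (x) x 282 (y) x 86 mm tall. Origin on the bench, midway between the bays, on the line of the feet; z up. Two bays, open above, centred at y = +69 (left) and -69 mm (right), inside 132 mm wide in y and x = -40 to +46 mm, floor at z = 6 mm, +x wall a clear window; x = -100 to -40 mm is closed. Each foot stands within 5 mm of (0, +-69). A spring flap covers each bay at z = 86 mm.
- flap_left (a joint): Left bay's flap: clear, 4 mm thick, hinged along y at dispenser x = -40 mm, 80 mm long to x = +40, 126 mm wide. Joint: 0 = shut, level; grows as it swings down into the bay; stop 1.36 rad. Spring shuts it: 0.1 N m shut, 0.2 open (about 3 N at the fingers).
- flap_right (a joint): Right bay's flap, the same. Each has a 40 mm wide notch over its foot, from 15 mm off the hinge to the free edge; the foot's top is 20 mm below the flap. Fingers do not fit in the notch: set on the foot's +y and -y sides they push the two leaves down, which pass either side of the foot. It springs shut when the fingers rise out.
- spot (a point): Centre of the pencilled circle (50 mm diameter) on the board's empty corner, on the board's upper face, 18 mm above the bench; axes along the board's sides, z up. The board is fixed, 220 mm (x) by 170 mm (y). Its three glued feet, like the loose round one and 60 mm tall, stand at (140, 0), (140, -100) and (0, -100) mm in this frame.
- glue: Upright glue bottle, 56 mm diameter, 150 mm tall, loose, on the bench beyond and between the dispenser and the board. Origin at the centre of its underside.
Things that resemble listed ones, but are neither listed nor needed, are in the scene too. Leave any blue or red look-alike of the part that bears round_foot_center alone.

How it is judged (in metres and radians):
On the way, in this order (a step that is already met when the one before it is completed fails the run):
1. the round foot is gripped in its bay while its flap is held open (more than 0.6 rad) (((y of round_foot_center in the frame of dispenser above 0 m and value of joint flap_left above 0.6 rad) or (y of round_foot_center in the frame of dispenser below 0 m and value of joint flap_right above 0.6 rad)) and contact force between the fingers and round_foot above 1 N and distance of round_foot_center from where it was at the start of the episode below 0.03 m), for 0.1 s.
2. still gripped, the round foot is lowered onto the circle: within 15 mm of its centre, upright, no more than 8 mm above the board (horizontal distance between round_foot_center and spot below 0.015 m and z of round_foot_center in the frame of spot below 0.038 m and angle between round_foot_center's own z axis and vertical below 0.26 rad and contact force between the fingers and round_foot above 0.5 N), for 0.05 s.
At the end, for the whole second after the job is handed in: The round foot stands released, upright (within 7 degrees) and at rest on the board, its axis within 15 mm of the circle's centre; both flaps are shut (below 0.1 rad) and the square foot is within 20 mm of where it started (horizontal distance between round_foot_center and spot below 0.015 m and z of round_foot_center in the frame of spot between 0.026 and 0.034 m and angle between round_foot_center's own z axis and vertical below 0.12 rad and linear speed of round_foot below 0.02 m/s and value of joint each of flap_left, flap_right below 0.1 rad and distance of square_foot_center from where it was at the start of the episode below 0.02 m); the robot touches nothing.
It fails at once if the square foot is taken out of its place (moved more than 30 mm) (distance of square_foot_center from where it was at the start of the episode above 0.03 m).
It fails at once if the glue bottle is knocked over (tilted more than 0.5 rad) (angle between glue's own z axis and vertical above 0.5 rad).
It also fails if it takes over 45 s, if anything falls off the work surface, if the arm or the gripper's body presses on something with over 40 N, if the wrist force passes 120 N, or if a joint passes its speed limit or range.

## Working session

There is one attempt and no reset: what is moved stays moved. The work goes in short steps, Python scripts to look and compute and a tool call to move; the robot and the scene stay as the last step left them, time stands still between calls to the robot, and variables do not carry over. Pictures are saved under pics/ and viewed, at most 11 in all, crops included, and the job is handed in when it is done.

Besides the shell and the picture viewer there is one more tool, called after "Emit:" as name(argument=value, ...) on one line, values as JSON. carry_out: Moves the arm, as the interface text tells. Shift numbers are shares of 300 mm and turn numbers shares of pi rad, none past 1 either way. Its arguments: {"type":"object","properties":{"steps":{"type":"array","items":{"type":"object","properties":{"tx":{"type":"number"},"ty":{"type":"number"},"tz":{"type":"number"},"rx":{"type":"number"},"ry":{"type":"number"},"rz":{"type":"number"},"jaw":{"type":"number"}}}},"force":{"type":"number"}},"required":["steps"]}

```bash
mkdir -p pics; ls
python3 - <<'E'
from cell import *
import cv2,numpy as np
np.set_printoptions(precision=4,suppress=True)
for n in("side","top","wrist"):
    cv2.imwrite(f"pics/{n}0.png",read_camera(n)[:,:,::-1]); print(n,camera_params(n))
print(get_state())
E
```

```text
pics
side {'mtx': array([[413.3191,   0.    , 261.2417],
       [  0.    , 413.3191, 189.0006],
       [  0.    ,   0.    ,   1.    ]]), 'k1': -0.009447845927159096, 'view': array([[ 0.8245, -0.5659,  0.0019, -0.5001],
       [-0.4386, -0.6411, -0.6298,  0.3143],
       [ 0.3576,  0.5184, -0.7768,  0.7383],
       [ 0.    ,  0.    ,  0.    ,  1.    ]])}
top {'mtx': array([[362.0433,   0.    , 252.4851],
       [  0.    , 362.0433, 190.3392],
       [  0.    ,   0.    ,   1.    ]]), 'k1': -0.11536635188986177, 'view': array([[-0.0178, -0.9991, -0.0384,  0.013 ],
       [-0.9929,  0.0222, -0.1172,  0.6015],
       [ 0.118 ,  0.0361, -0.9924,  0.7327],
       [ 0.    ,  0.    ,  0.    ,  1.    ]])}
wrist {'mtx': array([[305.9311,   0.    , 256.4262],
       [  0.    , 305.9311, 189.8591],
       [  0.    ,   0.    ,   1.    ]]), 'k1': 0.008234339462268297, 'hand_eye': array([[ 0.0013, -0.9532, -0.3023,  0.0771],
       [ 1.    ,  0.0013,  0.0001, -0.0003],
       [ 0.0003, -0.3023,  0.9532, -0.1227],
       [ 0.    ,  0.    ,  0.    ,  1.    ]])}
{'clock': 0.15, 'q': array([-74.5767,   7.1259,  94.6182,   0.0007,  78.3523,  -4.7341]), 'joint_vel': array([ 0.0606, -0.1857, -0.257 , -0.089 , -0.1022,  0.0178]), 'tau': array([ -0.0013, -42.4228, -36.6013,  -0.0002,   0.0046,  -0.    ]), 'eef_pos': array([ 0.2238, -0.6098,  0.2493]), 'tool_rot': array([[ 0.9388,  0.3446, -0.0004],
       [ 0.3446, -0.9387,  0.0016],
       [ 0.0002, -0.0017, -1.    ]]), 'contact_force': array([-1.0564, -0.3184, -0.2866]), 'moment': array([-0.0115,  0.0506, -0.0371]), 'grasp_force': 0.0, 'opening': 0.08503780324594484}
```

View pics/top0.png

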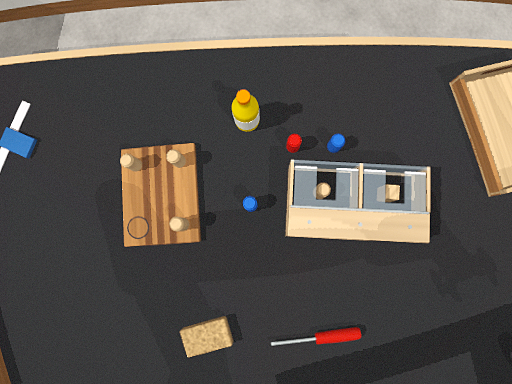

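View pics/side0.png

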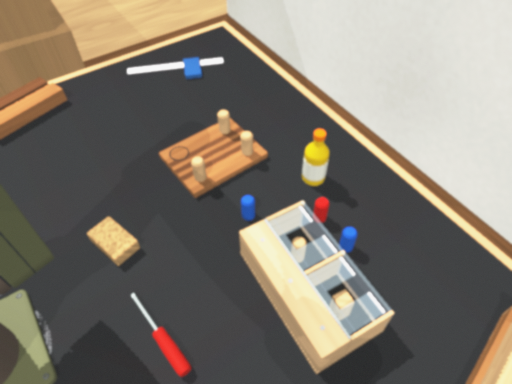

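The top view shows the board with pencil circle at about (137,228). The foot candidates are:
- Round pale foot in the left bay (323,190)
- Square foot in the right bay (392,192)
- Glued feet at (127,160), (173,157), (178,224)
- Blue look-alikes (250,203) and (337,142), red one (294,142)

I choose the pale round one at (323,190). The glue bottle stands at (246,115). Next is a close crop to check.

```bash
cat > h.py <<'E'
from cell import *
import cv2,numpy as np
np.set_printoptions(precision=4,suppress=True)
def ray(n,uv):
    p=camera_params(n); m=p["mtx"]; d=np.array([(uv[0]-m[0,2])/m[0,0],(uv[1]-m[1,2])/m[1,1]]); s=d.copy()
    for _ in range(20): s=d/(1+p["k1"]*(s@s))
    if n=="wrist":
        st=get_state(); T=np.eye(4); T[:3,:3]=st["tool_rot"]; T[:3,3]=st["eef_pos"]; C=T@p["hand_eye"]
    else: C=np.linalg.inv(p["view"])
    return C[:3,3],C[:3,:3]@np.r_[s,1]
def onz(n,uv,z):
    o,d=ray(n,uv); return o+d*(z-o[2])/d[2]
def proj(n,P):
    p=camera_params(n); c=p["view"][:3,:3]@P+p["view"][:3,3]; s=c[:2]/c[2]; s=s*(1+p["k1"]*(s@s)); return p["mtx"][:2,:2]@s+p["mtx"][:2,2]
E
python3 - <<'E'
from h import *
a=cv2.imread("pics/top0.png")
d=cv2.resize(a[150:250,280:440],(800,500),interpolation=cv2.INTER_CUBIC)
cv2.imwrite("pics/c1.png",d)
b=cv2.resize(a[138:250,110:210],None,fx=5,fy=5,interpolation=cv2.INTER_CUBIC)
cv2.imwrite("pics/c2.png",b)
E
```

```text
(no output)
```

View pics/c1.png

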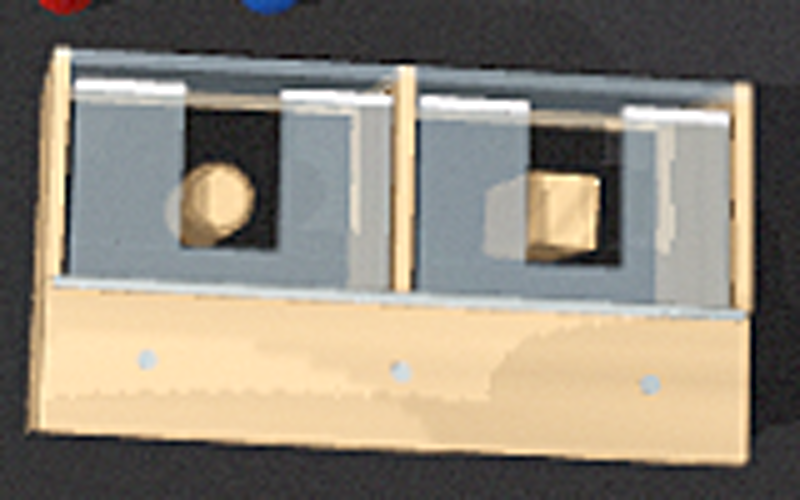

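View pics/c2.png

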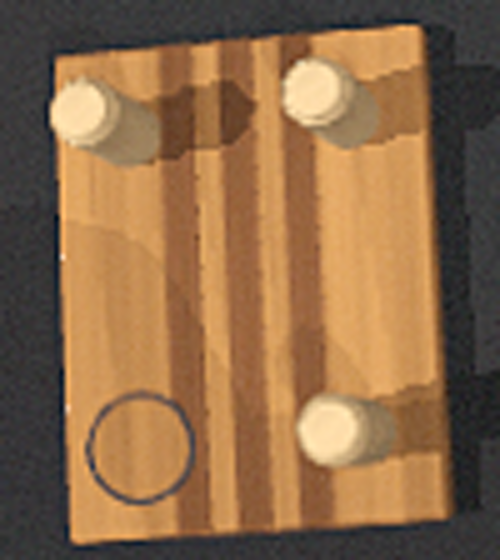

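The crops confirm a round pale foot in the left bay, top centre at crop (227,198) → (325,189). The square foot is in the right bay at (393,192). The pencil circle is at crop (141,446) → (137.8,226.8).

Run:
```python
from h import *
c1=lambda x,y:(280+(x+.5)/5-.5,150+(y+.5)/5-.5)
c2=lambda x,y:(110+(x+.5)/5-.5,138+(y+.5)/5-.5)
print("foot",onz("top",c1(227,198),.066),"sq",onz("top",c1(569,207),.066))
for k,p in dict(lo_l=(38,430),lo_r=(748,465),up_l=(62,48),up_r=(750,85),mid_u=(405,67),hinge_l=(52,283),hinge_r=(748,316)).items(): print(k,onz("top",c1(*p),.086))
S=onz("top",c2(141,446),.018); print("spot",S)
F=[onz("top",c2(*p),.078) for p in((81,110),(316,92),(332,430))]
for f in F: print(f)
print("spot from feet",F[0]+F[2]-F[1],[np.linalg.norm(F[i]-F[i+1]) for i in(0,1)])
print("glue cap z.15",onz("top",(243,97),.15))
print("blue mid",onz("top",(250,203),.06))
s=cv2.imread("pics/side0.png"); 
foot=onz("top",c1(227,198),.066)
print("side proj foot",proj("side",foot),"spot",proj("side",S),"F",[proj("side",f) for f in F])
g=cv2.resize(s[120:320,150:400],None,fx=3,fy=3,interpolation=cv2.INTER_CUBIC); cv2.imwrite("pics/s1.png",g)
```

```text
foot [ 0.597  -0.1477  0.066 ] sq [ 0.5902 -0.2883  0.066 ]
lo_l [ 0.5052 -0.0671  0.086 ]
lo_r [ 0.4839 -0.3481  0.086 ]
up_l [ 0.6565 -0.081   0.086 ]
up_r [ 0.6359 -0.3597  0.086 ]
mid_u [ 0.6458 -0.2182  0.086 ]
hinge_l [ 0.5625 -0.0742  0.086 ]
hinge_r [ 0.5428 -0.3518  0.086 ]
spot [0.5286 0.2556 0.018 ]
[0.667  0.2626 0.078 ]
[0.6714 0.1623 0.078 ]
[0.5327 0.1545 0.078 ]
spot from feet [0.5283 0.2549 0.078 ] [np.float64(0.10044365720927001), np.float64(0.13898719208577076)]
glue cap z.15 [0.7649 0.0114 0.15  ]
blue mid [0.5727 0.0056 0.06  ]
side proj foot [299.2828 241.966 ] spot [178.7277 152.4027] F [array([222.5434, 112.177 ]), array([245.4982, 134.0309]), array([196.6626, 159.6107])]
```

View pics/s1.png

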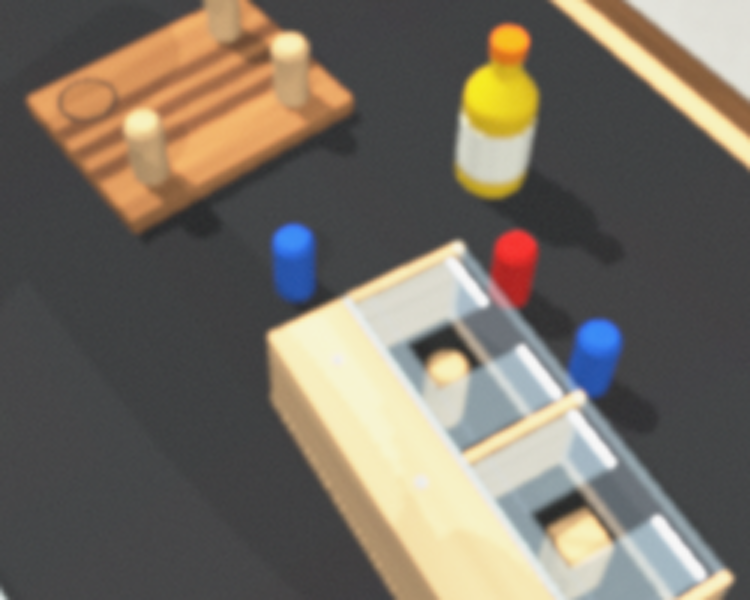

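Side view: foot top at crop (447,366) → (299,242), which agrees with the reprojected (299.3,242.0). The circle at (179.3,153.3) agrees too. Foot spacings come out at 100 and 139 mm against the stated 100 and 140, so the measurements hold. Moving now, jaw at about 60 mm.

Emit:
carry_out(steps=[{"tx": 0.93, "ty": 1, "rz": -0.136, "jaw": 0.4}, {"tx": 0.93, "ty": 1, "rz": -0.136, "jaw": 0.4}, {"tx": 0.93, "ty": 1, "rz": -0.136, "jaw": 0.4}, {"tx": 0.93, "ty": 1, "rz": -0.136, "jaw": 0.4}, {"tx": 0.93, "ty": 1, "rz": -0.136, "jaw": 0.4}, {"tx": 0.93, "ty": 1, "rz": -0.136, "jaw": 0.4}, {"tx": 0.93, "ty": 1, "rz": -0.136, "jaw": 0.4}, {"tx": 0.93, "ty": 1, "rz": -0.136, "jaw": 0.4}])

```text
validation failed for argument at $.st...
```

Emit:
carry_out(steps=[{"tx": 0.31, "ty": 0.54, "tz": -0.2}, {"tx": 0.31, "ty": 0.54, "tz": -0.2}, {"tx": 0.31, "ty": 0.54, "tz": -0.2}, {"tx": 0.31, "ty": 0.54, "tz": -0.2}, {"tx": 0.31, "ty": 0.54, "tz": -0.2}])

```text
validation failed for argument at $.st...
```

Run:
```python
from h import *
s=get_state(); print(s["clock"],s["eef_pos"],s["tool_rot"],s["opening"],s["contact_force"])
cv2.imwrite("pics/w1.png",read_camera("wrist")[:,:,::-1])
p=camera_params("wrist"); T=np.eye(4);T[:3,:3]=s["tool_rot"];T[:3,3]=s["eef_pos"]
c=np.linalg.inv(T@p["hand_eye"])@np.r_[.597,-.1477,.066,1]; print(p["mtx"]@(c[:3]/c[2]))
```

```text
0.15 [ 0.2238 -0.6098  0.2493] [[ 0.9388  0.3446 -0.0004]
 [ 0.3446 -0.9387  0.0016]
 [ 0.0002 -0.0017 -1.    ]] 0.08503780324594484 [-1.0564 -0.3184 -0.2866]
[-319.49   -767.5274    1.    ]
```

View pics/w1.png

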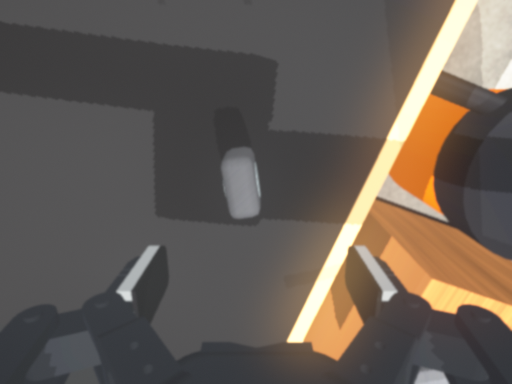

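Both moves were refused, so the arm hasn't moved. The wrist picture shows only bare bench and the table edge, with the open fingers at (140,270) and (370,270). I'll retry with every field filled in.

Emit:
carry_out(steps=[{"tx": 0.93, "ty": 0.99, "tz": 0.0, "rx": 0.0, "ry": 0.0, "rz": -0.136, "jaw": 0.4}, {"tx": 0.93, "ty": 0.99, "tz": 0.0, "rx": 0.0, "ry": 0.0, "rz": -0.136, "jaw": 0.4}, {"tx": 0.93, "ty": 0.99, "tz": 0.0, "rx": 0.0, "ry": 0.0, "rz": -0.136, "jaw": 0.4}, {"tx": 0.93, "ty": 0.99, "tz": 0.0, "rx": 0.0, "ry": 0.0, "rz": -0.136, "jaw": 0.4}, {"tx": 0.93, "ty": 0.99, "tz": 0.0, "rx": 0.0, "ry": 0.0, "rz": -0.136, "jaw": 0.4}, {"tx": 0.93, "ty": 0.99, "tz": 0.0, "rx": 0.0, "ry": 0.0, "rz": -0.136, "jaw": 0.4}, {"tx": 0.93, "ty": 0.99, "tz": 0.0, "rx": 0.0, "ry": 0.0, "rz": -0.136, "jaw": 0.4}, {"tx": 0.93, "ty": 0.99, "tz": 0.0, "rx": 0.0, "ry": 0.0, "rz": -0.136, "jaw": 0.4}])

```text
clock: 1.2
eef_pos: [0.5041, -0.3113, 0.25]
tool_rot: [[0.997, -0.072, -0.0], [-0.072, -0.997, 0.0], [-0.0, -0.0, -1.0]]
contact_force: [-0.2, -0.3, -0.8]
opening: 0.0598
grasp_force: 0.0
```

Emit:
carry_out(steps=[{"tx": 0.31, "ty": 0.545, "tz": -0.2, "rx": 0.0, "ry": 0.0, "rz": 0.0, "jaw": 0.4}, {"tx": 0.31, "ty": 0.545, "tz": -0.2, "rx": 0.0, "ry": 0.0, "rz": 0.0, "jaw": 0.4}, {"tx": 0.31, "ty": 0.545, "tz": -0.2, "rx": 0.0, "ry": 0.0, "rz": 0.0, "jaw": 0.4}, {"tx": 0.31, "ty": 0.545, "tz": -0.2, "rx": 0.0, "ry": 0.0, "rz": 0.0, "jaw": 0.4}, {"tx": 0.31, "ty": 0.545, "tz": -0.2, "rx": 0.0, "ry": 0.0, "rz": 0.0, "jaw": 0.4}, {"tx": 0.31, "ty": 0.545, "tz": -0.2, "rx": 0.0, "ry": 0.0, "rz": 0.0, "jaw": 0.4}])

```text
clock: 1.95
eef_pos: [0.5957, -0.1515, 0.1912]
tool_rot: [[0.997, -0.077, 0.001], [-0.077, -0.997, -0.001], [0.001, 0.001, -1.0]]
contact_force: [-0.8, -0.4, 0.4]
opening: 0.06
grasp_force: 0.0
```

Run:
```python
from h import *
s=get_state(); print(s["clock"],s["eef_pos"],s["opening"],s["contact_force"])
cv2.imwrite("pics/w2.png",read_camera("wrist")[:,:,::-1])
p=camera_params("wrist"); T=np.eye(4);T[:3,:3]=s["tool_rot"];T[:3,3]=s["eef_pos"]
for q in ((.597,-.1477,.066),):
  c=np.linalg.inv(T@p["hand_eye"])@np.r_[q,1]; print(p["mtx"]@(c[:3]/c[2]))
```

```text
1.95 [ 0.5957 -0.1515  0.1912] 0.05997843859031295 [-0.7564 -0.4337  0.3674]
[251.8653 187.0496   1.    ]
```

View pics/w2.png

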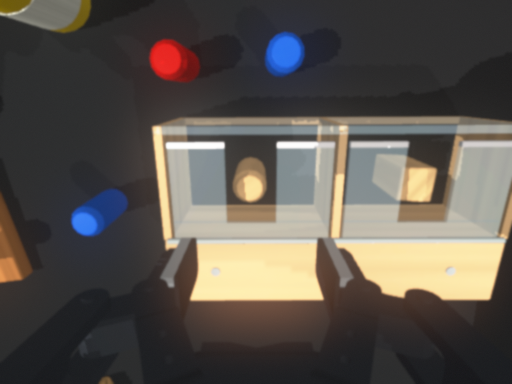

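Wrist view: the round foot's top is at (251,186) against a predicted (252,187), centred between the fingers. Square foot at (420,183). Descending through the flap.

Emit:
carry_out(steps=[{"tx": 0.003, "ty": 0.005, "tz": -0.12, "rx": 0.0, "ry": 0.0, "rz": 0.0, "jaw": 0.4}, {"tx": 0.003, "ty": 0.005, "tz": -0.24, "rx": 0.0, "ry": 0.0, "rz": 0.0, "jaw": 0.4}, {"tx": 0.003, "ty": 0.005, "tz": -0.31, "rx": 0.0, "ry": 0.0, "rz": 0.0, "jaw": 0.4}, {"tx": 0.003, "ty": 0.005, "tz": -0.37, "rx": 0.0, "ry": 0.0, "rz": 0.0, "jaw": 0.4}, {"tx": 0.003, "ty": 0.005, "tz": -0.43, "rx": 0.0, "ry": 0.0, "rz": 0.0, "jaw": 0.4}, {"tx": 0.003, "ty": 0.005, "tz": -0.48, "rx": 0.0, "ry": 0.0, "rz": 0.0, "jaw": 0.4}, {"tx": 0.003, "ty": 0.005, "tz": -0.48, "rx": 0.0, "ry": 0.0, "rz": 0.0, "jaw": 0.4}])

```text
clock: 2.88
eef_pos: [0.5969, -0.1484, 0.0454]
tool_rot: [[0.997, -0.076, 0.0], [-0.076, -0.997, -0.0], [0.0, 0.0, -1.0]]
contact_force: [3.9, 0.1, -0.1]
opening: 0.0593
grasp_force: 1.5
```

Emit:
carry_out(steps=[{"tx": 0.0, "ty": 0.0, "tz": 0.0, "rx": 0.0, "ry": 0.0, "rz": 0.0, "jaw": -0.4}, {"tx": 0.0, "ty": 0.0, "tz": 0.0, "rx": 0.0, "ry": 0.0, "rz": 0.0, "jaw": -0.6}, {"tx": 0.0, "ty": 0.0, "tz": 0.0, "rx": 0.0, "ry": 0.0, "rz": 0.0, "jaw": -0.6}, {"tx": 0.0, "ty": 0.0, "tz": 0.0, "rx": 0.0, "ry": 0.0, "rz": 0.0, "jaw": -0.6}, {"tx": 0.0, "ty": 0.0, "tz": 0.0, "rx": 0.0, "ry": 0.0, "rz": 0.0, "jaw": -0.6}, {"tx": 0.0, "ty": 0.0, "tz": 0.0, "rx": 0.0, "ry": 0.0, "rz": 0.0, "jaw": -0.6}], force=30)

```text
clock: 3.62
eef_pos: [0.5977, -0.1485, 0.0474]
tool_rot: [[0.997, -0.075, 0.002], [-0.075, -0.997, -0.001], [0.002, 0.001, -1.0]]
contact_force: [3.8, -1.5, 5.6]
opening: 0.0291
grasp_force: 31.0
```

Run:
```python
from h import *
s=get_state(); print(s["clock"],s["eef_pos"],s["opening"],s["grasp_force"],s["contact_force"])
a=read_camera("top")[:,:,::-1];b=read_camera("wrist")[:,:,::-1]
cv2.imwrite("pics/m1.png",np.hstack([cv2.resize(a[130:260,260:450],(400,274)),cv2.resize(b,(365,274))]))
```

```text
3.625 [ 0.5977 -0.1485  0.0474] 0.029133289000232356 31.02492117555812 [ 3.7891 -1.52    5.6202]
```

View pics/m1.png

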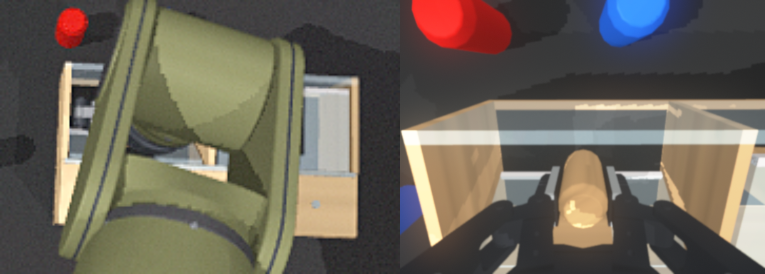

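Gripped: opening 29 mm, 31 N. The wrist view shows the foot upright between the pads with the flap down. Lifting.

Emit:
carry_out(steps=[{"tx": 0.0, "ty": 0.0, "tz": 0.08, "rx": 0.0, "ry": 0.0, "rz": 0.0, "jaw": -0.6}, {"tx": 0.0, "ty": 0.0, "tz": 0.16, "rx": 0.0, "ry": 0.0, "rz": 0.0, "jaw": -0.6}, {"tx": 0.0, "ty": 0.0, "tz": 0.24, "rx": 0.0, "ry": 0.0, "rz": 0.0, "jaw": -0.6}, {"tx": 0.0, "ty": 0.0, "tz": 0.32, "rx": 0.0, "ry": 0.0, "rz": 0.0, "jaw": -0.6}, {"tx": 0.0, "ty": 0.0, "tz": 0.42, "rx": 0.0, "ry": 0.0, "rz": 0.0, "jaw": -0.6}, {"tx": 0.0, "ty": 0.0, "tz": 0.54, "rx": 0.0, "ry": 0.0, "rz": 0.0, "jaw": -0.6}, {"tx": 0.0, "ty": 0.0, "tz": 0.68, "rx": 0.0, "ry": 0.0, "rz": 0.0, "jaw": -0.6}, {"tx": 0.0, "ty": 0.0, "tz": 0.68, "rx": 0.0, "ry": 0.0, "rz": 0.0, "jaw": -0.6}])

```text
clock: 4.72
eef_pos: [0.5976, -0.1483, 0.2535]
tool_rot: [[0.997, -0.075, 0.004], [-0.075, -0.997, -0.001], [0.004, 0.001, -1.0]]
contact_force: [-0.2, -1.1, -0.2]
opening: 0.0289
grasp_force: 30.0
```

Emit:
carry_out(steps=[{"tx": -0.04, "ty": 0.18, "tz": 0.0, "rx": 0.0, "ry": 0.0, "rz": 0.0, "jaw": -0.6}, {"tx": -0.1, "ty": 0.36, "tz": 0.0, "rx": 0.0, "ry": 0.0, "rz": 0.0, "jaw": -0.6}, {"tx": -0.15, "ty": 0.54, "tz": 0.0, "rx": 0.0, "ry": 0.0, "rz": 0.0, "jaw": -0.6}, {"tx": -0.2, "ty": 0.72, "tz": 0.0, "rx": 0.0, "ry": 0.0, "rz": 0.0, "jaw": -0.6}, {"tx": -0.23, "ty": 0.9, "tz": 0.0, "rx": 0.0, "ry": 0.0, "rz": 0.0, "jaw": -0.6}, {"tx": -0.23, "ty": 0.9, "tz": 0.0, "rx": 0.0, "ry": 0.0, "rz": 0.0, "jaw": -0.6}])

```text
clock: 5.48
eef_pos: [0.5254, 0.1246, 0.2475]
tool_rot: [[0.998, -0.07, -0.006], [-0.07, -0.998, -0.0], [-0.006, 0.001, -1.0]]
contact_force: [1.1, -0.6, 0.0]
opening: 0.0288
grasp_force: 30.0
```

Emit:
carry_out(steps=[{"tx": 0.0, "ty": 0.15, "tz": 0.0, "rx": 0.0, "ry": 0.0, "rz": 0.0, "jaw": -0.6}, {"tx": 0.0, "ty": 0.3, "tz": -0.1, "rx": 0.0, "ry": 0.0, "rz": 0.0, "jaw": -0.6}, {"tx": 0.0, "ty": 0.44, "tz": -0.2, "rx": 0.0, "ry": 0.0, "rz": 0.0, "jaw": -0.6}, {"tx": 0.0, "ty": 0.44, "tz": -0.35, "rx": 0.0, "ry": 0.0, "rz": 0.0, "jaw": -0.6}, {"tx": 0.0, "ty": 0.44, "tz": -0.45, "rx": 0.0, "ry": 0.0, "rz": 0.0, "jaw": -0.6}, {"tx": 0.0, "ty": 0.44, "tz": -0.45, "rx": 0.0, "ry": 0.0, "rz": 0.0, "jaw": -0.6}])

```text
clock: 6.22
eef_pos: [0.5248, 0.2517, 0.1102]
tool_rot: [[0.997, -0.076, -0.01], [-0.076, -0.997, -0.004], [-0.009, 0.005, -1.0]]
contact_force: [0.2, -0.7, -0.5]
opening: 0.0291
grasp_force: 30.1
```

Run:
```python
from h import *
s=get_state(); print(s["clock"],s["eef_pos"],s["opening"],s["grasp_force"],s["contact_force"])
c=read_camera("side")[:,:,::-1];b=read_camera("wrist")[:,:,::-1]
cv2.imwrite("pics/m2.png",np.hstack([cv2.resize(c[60:210,100:300],(400,300),interpolation=cv2.INTER_CUBIC),cv2.resize(b,(400,300))]))
e=s["eef_pos"]; print("side tcp",proj("side",e),"foot top",proj("side",e+[0,0,.019]),"bottom",proj("side",e-[0,0,.041]))
p=camera_params("wrist"); T=np.eye(4);T[:3,:3]=s["tool_rot"];T[:3,3]=e
for q in ((.5285,.2553,.018),e+[0,0,.019],e-[0,0,.041]):
  k=np.linalg.inv(T@p["hand_eye"])@np.r_[q,1]; print("wrist",(p["mtx"]@(k[:3]/k[2]))[:2])
```

```text
6.225 [0.5248 0.2517 0.1102] 0.029142981697417233 30.087798919994384 [ 0.2031 -0.6992 -0.5252]
side tcp [172.0607 126.6473] foot top [170.7047 120.5188] bottom [174.8525 139.2602]
wrist [250.7317 195.7055]
wrist [256.8931 295.5982]
wrist [256.2921 230.047 ]
```

View pics/m2.png

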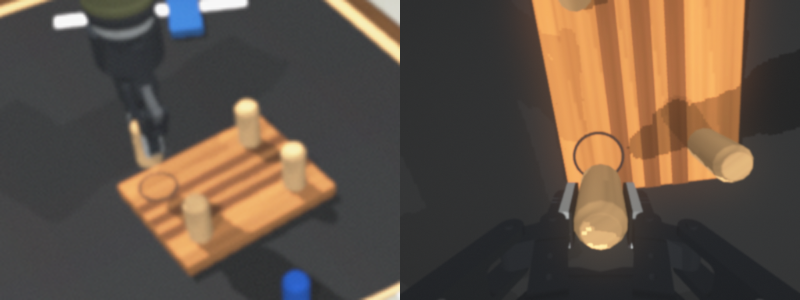

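The side view shows the foot held upright at crop (149,145), above the board corner. The wrist view shows the circle at crop (598,158), just ahead of the held foot at (600,210). The arm was still settling, so I'll let it settle and measure again.

Emit:
carry_out(steps=[{"tx": 0.003, "ty": 0.004, "tz": 0.0, "rx": 0.0, "ry": 0.0, "rz": 0.0, "jaw": -0.6}, {"tx": 0.003, "ty": 0.004, "tz": 0.0, "rx": 0.0, "ry": 0.0, "rz": 0.0, "jaw": -0.6}, {"tx": 0.003, "ty": 0.004, "tz": 0.0, "rx": 0.0, "ry": 0.0, "rz": 0.0, "jaw": -0.6}, {"tx": 0.003, "ty": 0.004, "tz": 0.0, "rx": 0.0, "ry": 0.0, "rz": 0.0, "jaw": -0.6}])

```text
clock: 6.82
eef_pos: [0.5289, 0.2551, 0.1157]
tool_rot: [[0.997, -0.075, 0.001], [-0.075, -0.997, 0.0], [0.001, -0.0, -1.0]]
contact_force: [0.6, 0.3, -0.0]
opening: 0.0293
grasp_force: 30.1
```

Run:
```python
from h import *
s=get_state(); print(s["clock"],s["eef_pos"],s["tool_rot"][2],s["opening"],s["contact_force"])
b=read_camera("wrist")[:,:,::-1]
cv2.imwrite("pics/w3.png",cv2.resize(b[130:330,160:360],(600,600),interpolation=cv2.INTER_CUBIC))
e=s["eef_pos"]
p=camera_params("wrist"); T=np.eye(4);T[:3,:3]=s["tool_rot"];T[:3,3]=e
for q in ((.5285,.2553,.018),e+[0,0,.019],e-[0,0,.041]):
  k=np.linalg.inv(T@p["hand_eye"])@np.r_[q,1]; print("wrist crop",((p["mtx"]@(k[:3]/k[2]))[:2]-[160,130])*3)
```

```text
6.825 [0.5289 0.2551 0.1157] [ 0.0005 -0.0002 -1.    ] 0.029328153955672107 [ 0.5817  0.2735 -0.0197]
wrist crop [289.1249 207.7081]
wrist crop [289.9872 495.5818]
wrist crop [289.892  302.0375]
```

View pics/w3.png

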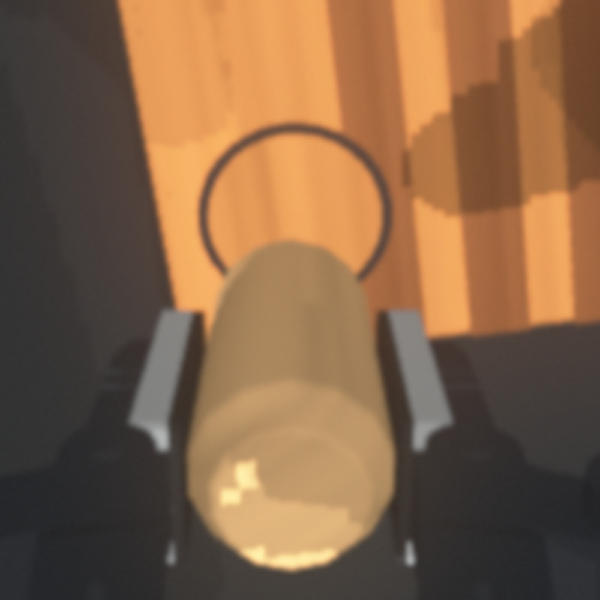

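The circle centre in the crop is (295,210) against a predicted (289,208), under 1.5 mm off. The foot is straight and centred in the pads. Lowering.

Emit:
carry_out(steps=[{"tx": 0.0, "ty": -0.002, "tz": -0.08, "rx": 0.0, "ry": 0.0, "rz": 0.0, "jaw": -0.6}, {"tx": 0.0, "ty": -0.002, "tz": -0.14, "rx": 0.0, "ry": 0.0, "rz": 0.0, "jaw": -0.6}, {"tx": 0.0, "ty": -0.002, "tz": -0.165, "rx": 0.0, "ry": 0.0, "rz": 0.0, "jaw": -0.6}, {"tx": 0.0, "ty": -0.002, "tz": -0.175, "rx": 0.0, "ry": 0.0, "rz": 0.0, "jaw": -0.6}, {"tx": 0.0, "ty": -0.002, "tz": -0.18, "rx": 0.0, "ry": 0.0, "rz": 0.0, "jaw": -0.6}, {"tx": 0.0, "ty": -0.002, "tz": -0.18, "rx": 0.0, "ry": 0.0, "rz": 0.0, "jaw": -0.6}, {"tx": 0.0, "ty": -0.002, "tz": -0.18, "rx": 0.0, "ry": 0.0, "rz": 0.0, "jaw": -0.6}])

```text
clock: 7.75
eef_pos: [0.5291, 0.2546, 0.0619]
tool_rot: [[0.997, -0.075, 0.001], [-0.075, -0.997, 0.0], [0.001, -0.0, -1.0]]
contact_force: [-0.0, -0.2, 0.5]
opening: 0.0292
grasp_force: 30.1
```

Emit:
carry_out(steps=[{"tx": 0.0, "ty": 0.0, "tz": -0.004, "rx": 0.0, "ry": 0.0, "rz": 0.0, "jaw": -0.6}, {"tx": 0.0, "ty": 0.0, "tz": -0.008, "rx": 0.0, "ry": 0.0, "rz": 0.0, "jaw": -0.6}, {"tx": 0.0, "ty": 0.0, "tz": -0.008, "rx": 0.0, "ry": 0.0, "rz": 0.0, "jaw": -0.6}, {"tx": 0.0, "ty": 0.0, "tz": -0.008, "rx": 0.0, "ry": 0.0, "rz": 0.0, "jaw": -0.6}])

```text
clock: 8.25
eef_pos: [0.5289, 0.2545, 0.0593]
tool_rot: [[0.997, -0.075, 0.0], [-0.075, -0.997, 0.0], [0.0, -0.0, -1.0]]
contact_force: [-1.5, -0.5, 3.9]
opening: 0.0294
grasp_force: 30.4
```

Contact at 3.9 N, at the expected height. Releasing gently.

Emit:
carry_out(steps=[{"tx": 0.0, "ty": 0.0, "tz": 0.0, "rx": 0.0, "ry": 0.0, "rz": 0.0, "jaw": -0.28}, {"tx": 0.0, "ty": 0.0, "tz": 0.0, "rx": 0.0, "ry": 0.0, "rz": 0.0, "jaw": -0.2}, {"tx": 0.0, "ty": 0.0, "tz": 0.0, "rx": 0.0, "ry": 0.0, "rz": 0.0, "jaw": 0.1}, {"tx": 0.0, "ty": 0.0, "tz": 0.0, "rx": 0.0, "ry": 0.0, "rz": 0.0, "jaw": 0.3}, {"tx": 0.0, "ty": 0.0, "tz": 0.0, "rx": 0.0, "ry": 0.0, "rz": 0.0, "jaw": 0.3}])

```text
clock: 8.88
eef_pos: [0.5287, 0.2544, 0.0589]
tool_rot: [[0.997, -0.075, -0.0], [-0.075, -0.997, 0.0], [-0.0, -0.0, -1.0]]
contact_force: [0.2, -0.6, 0.2]
opening: 0.0555
grasp_force: 0.0
```

Emit:
carry_out(steps=[{"tx": 0.0, "ty": 0.0, "tz": 0.08, "rx": 0.0, "ry": 0.0, "rz": 0.0, "jaw": 0.3}, {"tx": 0.0, "ty": 0.0, "tz": 0.2, "rx": 0.0, "ry": 0.0, "rz": 0.0, "jaw": 0.3}, {"tx": 0.0, "ty": 0.0, "tz": 0.36, "rx": 0.0, "ry": 0.0, "rz": 0.0, "jaw": 0.3}, {"tx": 0.0, "ty": 0.0, "tz": 0.54, "rx": 0.0, "ry": 0.0, "rz": 0.0, "jaw": 0.3}, {"tx": -0.2, "ty": 0.0, "tz": 0.6, "rx": 0.0, "ry": 0.0, "rz": 0.0, "jaw": 0.3}, {"tx": -0.35, "ty": 0.0, "tz": 0.6, "rx": 0.0, "ry": 0.0, "rz": 0.0, "jaw": 0.3}, {"tx": -0.35, "ty": 0.0, "tz": 0.6, "rx": 0.0, "ry": 0.0, "rz": 0.0, "jaw": 0.3}, {"tx": -0.35, "ty": 0.0, "tz": 0.6, "rx": 0.0, "ry": 0.0, "rz": 0.0, "jaw": 0.3}])

```text
clock: 9.88
eef_pos: [0.4241, 0.2545, 0.2392]
tool_rot: [[0.997, -0.075, 0.001], [-0.075, -0.997, 0.0], [0.001, -0.0, -1.0]]
contact_force: [0.0, -0.5, 0.2]
opening: 0.0559
grasp_force: 0.0
```

Run:
```python
from h import *
s=get_state(); print(s["clock"],s["eef_pos"],s["contact_force"])
a=read_camera("top")[:,:,::-1];c=read_camera("side")[:,:,::-1]
cv2.imwrite("pics/f.png",np.hstack([cv2.resize(a[90:260,90:440],(420,204)),cv2.resize(c[90:370,130:400],(370,384))[:204]]) if 0 else np.vstack([cv2.resize(a[90:260,90:450],(720,340)),np.pad(cv2.resize(c[90:370,130:400],(250,259)),((0,0),(0,470),(0,0)))]))
print("top-face proj on top cam for spot",proj("top",np.array([.5286,.2556,.078])),"side",proj("side",np.array([.5286,.2556,.078])))
```

```text
9.875 [0.4241 0.2545 0.2392] [ 0.0089 -0.5251  0.1807]
top-face proj on top cam for spot [127.5399 226.2258] side [174.9445 135.0616]
```

View pics/f.png

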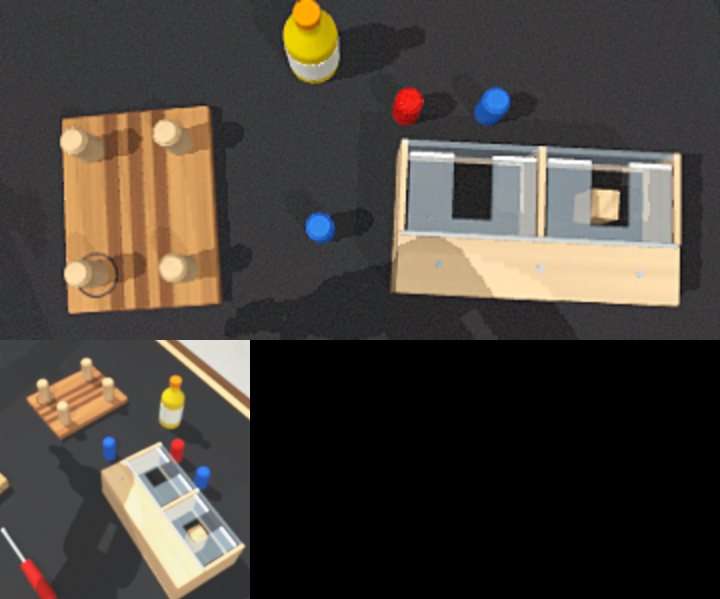

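The foot stands on the circle, top at (76,274) → (128,227) against a predicted (127.5,226.2). Both flaps are level, the square foot is in place, and the glue bottle is standing. Handing in.

```bash
python3 -c "
from cell import *
print(close_job())"
```

```text
the job is handed in; nothing more can be done
None
```

I set the round foot upright on the pencilled circle and released it; the last pictures show both flaps shut, the square foot still in its bay and the glue bottle standing, and the job is handed in (no verdict was returned).

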